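# Seat the specimen carrier on the coater stage's drive key

### The job

Take the round specimen carrier by its bar handle and set it into the round pocket of the stage unit: lower it in rather than dropping it, then turn it in the pocket by feel until the cross slot under it falls over the cross-shaped drive key, so that it sits fully home, flush with the deck. The drive key has stopped at no particular angle and is held by a brake: stop turning as soon as the carrier drops, do not twist the key round. Leave the carrier standing free in its seat and do not disturb the six-sided carrier, the bottle, the can or the box.

Things in the scene. Friction and masses are not known exactly. Their poses are not given: they have to be found in the camera images.
- carrier_mid (a point): Round aluminium specimen carrier, loose, 0.3 to 0.5 kg: disc 90 mm in diameter, 22 mm thick, with an upright bar handle on top, 60 mm long (carrier x), 16 mm thick (carrier y), 45 mm tall; 67 mm tall in all. Starts upright on the bench at any yaw. The point is on its axis, half-way up (33.5 mm above its underside); z is up.
- carrier_under (a point): Centre of the round carrier's underside, z up. A cross slot is cut into the underside, 16 mm wide and 11 mm deep, open at the rim: one slot runs along the handle (carrier x), the other across it.
- hexcarrier_mid (a point): Six-sided aluminium carrier (84 mm across flats) with the same handle, a bystander that does not fit the pocket; the point is on its axis, 33.5 mm above its underside.
- stage: Stage unit, fixed: dark steel block 190 x 190 mm, its flat top (the deck) 70 mm above the bench, white sides, with a low white console 50 mm deep and 52 mm tall on its -x side. Origin on the bench under the block's centre; z up. The round pocket is in the middle of the deck.
- pocket_floor (a point): Centre of the pocket's flat floor, 48 mm above the bench; z up. The pocket is 95 mm in diameter (2.5 mm of play all round the carrier) and 22 mm deep, open at the top. A carrier fully home has its underside on this floor and its disc flush with the deck, and its mid point 33.5 mm above this one.
- key_top (a point): Centre of the drive key's top, 9 mm above the pocket floor (axes as the stage's: they do not show the key's angle). The key is a centred steel cross, arms 12 mm wide, 72 mm long over all, at an angle not given; it repeats every 90 degrees. Off the fit the carrier rides on it, 9 mm proud; within about 3 degrees of the fit it drops 9 mm by its own weight if loosely held.
- spindle (a joint): How far the drive key has been twisted from where it had stopped (rad, 0 at the start whatever its angle, positive anticlockwise seen from above). A friction brake holds it against about 0.4 N m; beyond that it slips and stays where it was left.
- bottle: White plastic bottle, 64 mm in diameter, 170 mm tall, standing on the bench; bystander. Origin at the centre of its underside.
- can: White can, 56 mm in diameter, 150 mm tall, standing on the bench; bystander. Origin at the centre of its underside.
- stubbox: Closed grey box, 70 x 110 x 28 mm, lying on the bench; bystander. Origin at the centre of its underside.
Not all that is in view belongs to the job. Leave any black, pink or yellow look-alike of the part that bears carrier_mid alone.

How it is judged:
At the end, for the whole second after the job is handed in: The round carrier sits fully down in the pocket, within 2.5 mm of its seat in height, within 5 mm of the pocket's centre, upright within 0.04 rad, at rest and released (z of carrier_mid in the frame of pocket_floor between 0.031 and 0.036 m and horizontal distance between carrier_mid and pocket_floor below 0.005 m and angle between carrier_mid's own z axis and vertical below 0.04 rad and linear speed of carrier below 0.01 m/s); the robot touches nothing.
It fails at once if the drive key is twisted by more than 0.15 rad (value of joint spindle above 0.15 rad or value of joint spindle below -0.15 rad).
It fails at once if the carrier is dropped: it falls out of the gripper faster than 0.7 m/s (about 25 mm; the 9 mm drop on to the key is fine) (linear speed of carrier above 0.7 m/s and contact force between the fingers and carrier below 0.1 N).
It fails at once if a bystander (six-sided carrier, bottle, can, box) is moved by more than 30 mm (distance of any of hexcarrier_mid, bottle, can, stubbox from where it was at the start of the episode above 0.03 m).
It also fails if it takes over 61 s, if anything falls off the work surface, if the arm or the gripper's body presses on something with over 40 N, if the wrist force passes 120 N, or if a joint passes its speed limit or range.

### The arm

A 7-joint arm with a two-finger parallel gripper is mounted at the origin on the work surface. World frame = base frame: x ahead of the robot, y to its left, z up, the work surface at z = 0. Lengths are in m, angles in rad, forces in N, time in s.
With the tool pointing down it reaches from about 0.35 to 0.9 m from the base axis. Payload 19.9 kg.
Tool frame: the origin (TCP) lies at the very end of the fingers, on their centre line; the grasp point (between the pads) lies 19 mm behind it; y points along the fingers, x is the direction in which the jaws open and shut, and the axes are right-handed (so a half turn about y gives the same grasp; the last joint's range is limited). The gripper opens to 85 mm and grips with 20 to 120 N. Pads are 22 mm wide; open, the fingers measure 114 mm over their backs; the gripper's body (76 mm by 85 mm) begins 54 mm behind the grasp point. The pads swing forward as they close: fully open they stand 13 mm farther back than shut.
Start: joints at [1.175, 0.417, -0.01, 1.614, 0.005, 1.111, -0.053], TCP at [0.217, -0.586, 0.231] pointing down, gripper open.
Joint ranges: [-2.81, 2.81], [-0.39, 2.02], [-1.27, 1.25], [0.06, 2.57], [-1.19, 4.33], [0.19, 2], [-2.82, 2.82]. Speed limits (rad/s): [1.89, 1.89, 2.39, 2.39, 3.01, 3.01, 3.01].

### API

Orientations are given as a unit quaternion [x, y, z, w].
In Python, from bench import readout, camera, ticket gives the robot as it stands.
- The arm moves only by the tool send_rows, never from a script. Its argument "motion" is a list of rows, each a list of 4 numbers: the shift along the world's x, y, z in units of 0.15 m (1.0 is 0.15 m), then the turn about the world's z in units of 360 degrees (1.0 is 360 degrees). In form: [[tx, ty, tz, turn], ...]. A call has exactly 8 rows; each row is the pose to reach, as a shift and turn from the pose commanded when the call began, turning the shorter way round; what a row does not reach only later rows make up. A row lasts 1/8 s, in which the tool goes at most 62.5 mm and 10.7 degrees, less where a joint would pass 70% of its speed; a pose out of reach is approached as far as the arm can. A call with a number of a shift or a turn outside -1 to 1 is refused whole. A call with a gripper value outside its range is refused whole. "fingers" is the opening, from 0 (shut) to 1 (fully open), set as the call begins (left out, the last holds). The fingers move at their own pace and stop on an object; "force" is the grip in N (left out, the last holds). Time passes only in rows, so rows that repeat a pose let the fingers close, or fill a call up. It gives the time, the measured TCP pose, the force and the opening at its end, in the units of the state.
- readout.get_state(): the state, without advancing time (a new reading comes with each control period).
- camera(name): name is "side" or "top" or "wrist"; returns a dict with "color" (384x512x3 uint8, red, green, blue), "fx", "fy", "cx", "cy" (pixels), "T" (4x4, takes a point from camera to world coordinates); the wrist camera has in their place "mount" (4x4, takes a point from camera to tool coordinates, whose origin is the TCP and whose axes are the tool frame's). Camera axes: x right, y down, z forward; pixel columns grow to the right and rows downward; lengths in m; the calibration is good to about 2 mm. A picture is of the moment at which its call begins: read the wrist's pose just before it. There is no depth.
- ticket.finish_job(): hands the job in, once; it reports no verdict.
The state is a dict: "t": time; "joints": joint angles; "qd": joint speeds; "tau": joint torques, N m; "position": TCP position; "orientation": TCP orientation; "force": force on the tool from outside, world axes, zero at the start; "ft_torque": the same for the moment, N m; "opening": finger opening in m.
Only numpy, scipy, OpenCV 4.12 (cv2) and the standard library are available. Lean on these libraries where they do the work, as an engineer would, in place of code of your own. Each camera call takes 0.05 s, during which the arm holds its last target. There are 200 camera calls.

## Working session

There is one attempt and no reset: what is moved stays moved. The work goes in short steps, Python scripts to look and compute and a tool call to move; the robot and the scene stay as the last step left them, time stands still between calls to the robot, and variables do not carry over. Pictures are saved under pics/ and viewed, about 8 in all and at most 12, crops included, and the job is handed in when it is done.

Besides the shell and the picture viewer there is one more tool, called as name([rows], argument=value, ...), one row to a line, values as JSON. send_rows: Moves the arm, as the interface text tells. Shifts and turns lie within -1 to 1; 1 stands for 0.15 m of shift or 360 degrees of turn. Its arguments: {"type":"object","properties":{"motion":{"type":"array"},"fingers":{"type":"number"},"force":{"type":"number"}},"required":["motion"]}

```bash
mkdir -p pics; cat > h.py <<'E'
import numpy as np, cv2
from bench import readout, camera, ticket
from scipy.spatial.transform import Rotation as R
def grab(n,save=None):
    s=readout.get_state(); c=camera(n)
    if 'T' not in c:
        T=np.eye(4);T[:3,:3]=R.from_quat(s['orientation']).as_matrix();T[:3,3]=s['position'];c['T']=T@c['mount']
    if save: cv2.imwrite('pics/'+save+'.png',c['color'][:,:,::-1])
    return c
def cast(c,u,v,z):
    d=c['T'][:3,:3]@np.array([(u-c['cx'])/c['fx'],(v-c['cy'])/c['fy'],1]);o=c['T'][:3,3]
    return o+d*(z-o[2])/d[2]
def proj(c,p):
    q=np.linalg.inv(c['T'])@np.r_[p,1];return c['fx']*q[0]/q[2]+c['cx'],c['fy']*q[1]/q[2]+c['cy']
E
python3 - <<'E'
from h import *
print(readout.get_state())
for n in('top','side'):
    c=grab(n,n+'0');print(n,c['fx'],c['T'].round(3).tolist())
E
```

```text
{'t': 0.0, 'joints': array([ 1.17548907,  0.41801677, -0.01030364,  1.614177  ,  0.00467886,
        1.11068987, -0.05299258]), 'qd': array([-0.0024875 , -0.00160614,  0.00026951,  0.00041774, -0.00220756,
       -0.00015979, -0.00193393]), 'tau': array([-9.19160484e-04, -8.64454007e+01,  6.78191353e-01, -4.34907424e+01,
        1.89499359e-02,  7.49635772e-03, -1.05663267e-05]), 'position': array([ 0.21641934, -0.58596114,  0.23063236]), 'orientation': array([-0.57995498,  0.40458528, -0.40382152,  0.58042325]), 'force': array([ 0.46255391, -0.32127722,  0.01295031]), 'ft_torque': array([ 0.00205081,  0.04538926, -0.00133483]), 'opening': 0.08555194583097771}
top 355.3335079026338 [[-0.012, -0.996, 0.09, 0.464], [-1.0, 0.013, 0.017, 0.009], [-0.018, -0.089, -0.996, 1.085], [0.0, 0.0, 0.0, 1.0]]
side 388.2587893188599 [[-0.935, -0.198, 0.295, 0.236], [-0.355, 0.53, -0.77, 0.902], [-0.004, -0.825, -0.566, 0.743], [0.0, 0.0, 0.0, 1.0]]
```

View pics/top0.png

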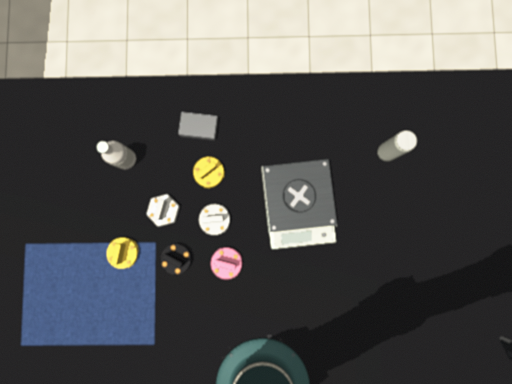

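View pics/side0.png

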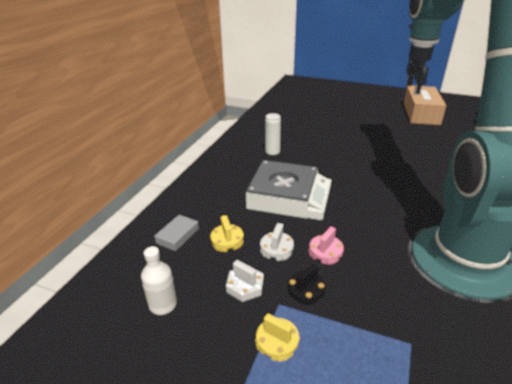

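Top view: the candidates are white round (214,219), white six-sided (163,210), yellow (208,172) and (122,253), black (176,259) and pink (226,263). The white round one at (214,219) fits the description, as it is plain aluminium and has a circular outline. The stage pocket with the key is at (299,195). I'll confirm with an enlarged crop and measure.

```bash
python3 - <<'E'
from h import *
c=grab('top');im=c['color']
g=im[185:250,145:345]
cv2.imwrite('pics/crop1.png',cv2.resize(g[:,:,::-1],None,fx=4,fy=4,interpolation=cv2.INTER_CUBIC))
hsv=cv2.cvtColor(im,cv2.COLOR_RGB2HSV)
m=((hsv[:,:,2]>110)&(hsv[:,:,1]<70)).astype(np.uint8)
def blobs(x0,y0,x1,y1,z,lab):
    mm=np.zeros_like(m);mm[y0:y1,x0:x1]=m[y0:y1,x0:x1]
    cs,_=cv2.findContours(mm,cv2.RETR_EXTERNAL,cv2.CHAIN_APPROX_NONE)
    for k in cs:
        if cv2.contourArea(k)<30: continue
        (u,v),r=cv2.minEnclosingCircle(k);M=cv2.moments(k)
        print(lab,'circ',u,v,r,cv2.contourArea(k),cast(c,u,v,z).round(4),'cent',cast(c,M['m10']/M['m00'],M['m01']/M['m00'],z).round(4),'minrect',cv2.minAreaRect(k))
blobs(195,198,235,240,.022,'round');blobs(143,190,182,230,.022,'hex');blobs(286,182,313,209,.057,'key')
# deck: 4 corner screws bright; pocket
print('stage px/m',355/1.02)
E
```

```text
round circ 213.88636779785156 219.11363220214844 15.969622611999512 747.0 [0.488  0.1374 0.022 ] cent [0.4882 0.1375 0.022 ] minrect ((213.5, 219.0), (30.0, 31.0), 90.0)
hex circ 162.0 210.0 16.763153076171875 732.5 [0.5173 0.2936 0.022 ] cent [0.5173 0.2937 0.022 ] minrect ((162.00001525878906, 210.00001525878906), (32.52690887451172, 29.698482513427734), 45.0)
key circ 298.1323547363281 195.83824157714844 14.214311599731445 431.0 [ 0.5516 -0.1117  0.057 ] cent [ 0.5489 -0.11    0.057 ] minrect ((298.5, 196.0), (24.0, 25.0), 90.0)
stage px/m 348.03921568627453
```

View pics/crop1.png

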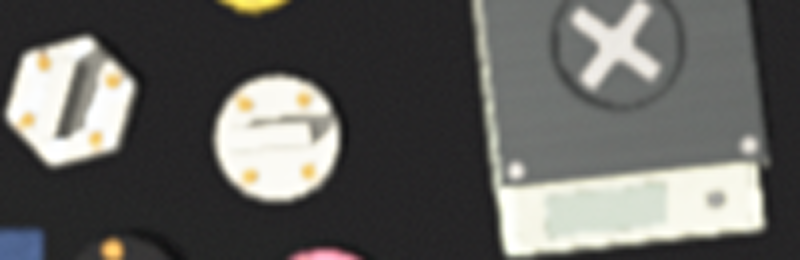

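The crop confirms it: the white round disc (crop centre 278,138) has a bar handle running nearly along the image's u axis. The hexagon is at crop (70,103). The key cross at crop (616,43) has its arms at about 34° in the image. I'll work out the tool heading and set off.

```bash
python3 - <<'E'
from h import *
s=readout.get_state();M=R.from_quat(s['orientation']).as_matrix();print(M.round(3).tolist(),s['position'],s['t'])
c=grab('wrist');print(c['mount'].round(3).tolist(),c['fx'])
t=grab('top')
P=lambda u,v,z:cast(t,145+u/4-.4,185+v/4-.4,z)
b=[P(246,104,.022),P(303,100,.022),P(308,171,.022),P(251,176,.022)]
print(np.round(b,4)); 
a=lambda p,q:np.degrees(np.arctan2(*(q-p)[1::-1]))%180
print('handle?',a(b[0],b[1]),a(b[3],b[2]),'across',a(b[0],b[3]),a(b[1],b[2]),np.mean(b,0))
k=[P(575,18,.057),P(655,75,.057),P(590,85,.057),P(642,3,.057)]
print('key',a(k[0],k[1]),a(k[2],k[3]),np.mean(k,0))
w=grab('top')['color'];print(cast(t,404,142,.15),cast(t,387,158,0))
E
```

```text
[[0.346, -0.0, 0.938], [-0.938, 0.001, 0.346], [-0.001, -1.0, -0.0]] [ 0.2164483  -0.58607453  0.23084272] 0.15
[[1.0, -0.0, 0.0, -0.0], [-0.0, -0.265, 0.964, -0.142], [-0.0, -0.964, -0.265, 0.067], [0.0, 0.0, 0.0, 1.0]] 330.1397771067246
[[0.5138 0.1607 0.022 ]
 [0.5163 0.1179 0.022 ]
 [0.4632 0.1144 0.022 ]
 [0.46   0.157  0.022 ]]
handle? 93.28288781592656 94.31075813558041 across 3.9409852453484575 3.7877993055068373 [0.48832498 0.13749621 0.022     ]
key 53.397602699175906 146.57899746001846 [ 0.55140381 -0.11266198  0.057     ]
[ 0.68350101 -0.38495081  0.15      ] [ 0.66953036 -0.3937558   0.        ]
```

send_rows([
  [0.12, 0.12, 0.06, 0],
  [0.25, 0.25, 0.12, 0],
  [0.37, 0.37, 0.18, 0],
  [0.5, 0.5, 0.25, 0],
  [0.62, 0.62, 0.3, 0],
  [0.75, 0.75, 0.3, 0],
  [0.87, 0.87, 0.3, 0],
  [1, 1, 0.3, 0],
], fingers=1)

```text
t: 1.3
position: [0.367, -0.4357, 0.2763]
orientation: [0.58, -0.404, 0.404, -0.58]
force: [-0.5, 0.0, 0.3]
opening: 0.0853
```

send_rows([
  [0.08, 0.12, 0, 0.02],
  [0.16, 0.25, 0, 0.04],
  [0.24, 0.37, 0, 0.06],
  [0.32, 0.5, 0, 0.08],
  [0.4, 0.62, 0, 0.1],
  [0.48, 0.75, 0, 0.1],
  [0.56, 0.87, 0, 0.1],
  [0.6, 1, 0, 0.1],
])

```text
t: 2.3
position: [0.4569, -0.2854, 0.2762]
orientation: [-0.677, 0.205, -0.205, 0.677]
force: [0.4, -0.2, -0.2]
opening: 0.0852
```

send_rows([
  [0.08, 0.12, 0, 0.01],
  [0.16, 0.25, 0, 0.02],
  [0.24, 0.37, 0, 0.03],
  [0.32, 0.5, 0, 0.04],
  [0.4, 0.62, 0, 0.05],
  [0.48, 0.8, 0, 0.06],
  [0.56, 1, 0, 0.06],
  [0.6, 1, 0, 0.06],
])

```text
t: 3.3
position: [0.5476, -0.1327, 0.2764]
orientation: [-0.703, 0.073, -0.073, 0.704]
force: [-0.1, -1.2, 0.2]
opening: 0.0854
```

```bash
python3 - <<'E'
from h import *
s=readout.get_state();print(s['position'],s['t'],s['joints'].round(2))
c=grab('wrist','w_stage');print(proj(c,[.551,-.113,.057]))
np.savez('ws.npz',color=c['color'],T=c['T'],fx=c['fx'],fy=c['fy'],cx=c['cx'],cy=c['cy'])
E
```

```text
[ 0.54755102 -0.13268234  0.2764057 ] 3.3 [ 0.54  0.3  -0.44  1.71  0.13  1.17 -0.14]
(np.float64(256.8200982889621), np.float64(144.01125379587836))
```

View pics/w_stage.png

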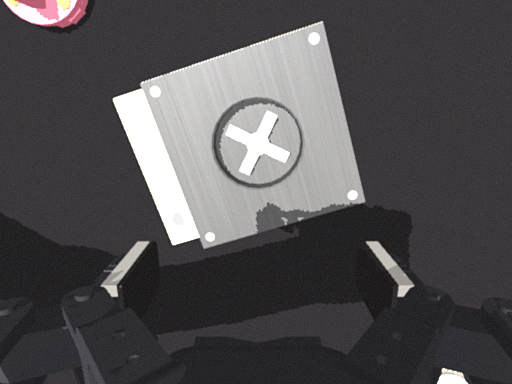

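The wrist view shows the pocket at about (257,142), the key cross at about (258,144) and the deck screws at (155,91), (314,38), (353,195) and (210,237).

```bash
python3 - <<'E'
from h import *
c=dict(np.load('ws.npz'));g=cv2.cvtColor(c['color'],cv2.COLOR_RGB2GRAY)
m=(g>225).astype(np.uint8)
cs,_=cv2.findContours(m,cv2.RETR_EXTERNAL,cv2.CHAIN_APPROX_NONE);scr=[]
for k in cs:
    M=cv2.moments(k);a=M['m00']
    if a<40: continue
    u,v=M['m10']/a,M['m01']/a
    if a<200 and 130<u<370 and v<250: scr.append(cast(c,u,v,.07))
    if 400<a<3000 and 220<u<300 and v<200:
        p=np.array([cast(c,*q[0],.057)[:2] for q in k],np.float32)
        mm=cv2.moments(p); print('key',a,mm['m10']/mm['m00'],mm['m01']/mm['m00'])
        ctr=np.array([mm['m10'],mm['m01']])/mm['m00'];d=p-ctr;r=np.hypot(*d.T);th=np.arctan2(d[:,1],d[:,0])
        z=np.sum((r>.025)*np.exp(4j*th));print('angle mod90',np.degrees(np.angle(z))/4%90,'span',2*r.max(),'rect',cv2.minAreaRect(p*1000))
scr=np.array(scr);print(scr.round(4),scr.mean(0))
pm=((g<90)).astype(np.uint8)[90:195,205:310]
cs,_=cv2.findContours(pm,cv2.RETR_EXTERNAL,cv2.CHAIN_APPROX_NONE);k=max(cs,key=cv2.contourArea)+[205,90]
e=cv2.fitEllipse(k);print('pocket',e,cast(c,*e[0],.07),cast(c,*e[0],.057))
E
```

```text
key 1417.5 0.551789653143391 -0.11230883601425304
angle mod90 52.61727623797984 span 0.07434215380188769 rect ((551.6644287109375, -112.1702880859375), (59.58725357055664, 59.698055267333984), 7.375166416168213)
[[ 0.4773 -0.2031  0.07  ]
 [ 0.6426 -0.1873  0.07  ]
 [ 0.4613 -0.0379  0.07  ]
 [ 0.6265 -0.022   0.07  ]] [ 0.55192135 -0.11257765  0.07      ]
pocket ((257.9199523925781, 141.86392211914062), (86.6324462890625, 87.60037994384766), 23.403608322143555) [ 0.5529509  -0.10936669  0.07      ] [ 0.55265558 -0.11095433  0.057     ]
```

send_rows([
  [-0.03, 0.12, 0, 0.01],
  [-0.06, 0.25, 0, 0.02],
  [-0.1, 0.37, 0, 0.03],
  [-0.12, 0.5, 0, 0.04],
  [-0.16, 0.62, 0, 0.044],
  [-0.18, 0.75, 0, 0.044],
  [-0.2, 0.87, 0, 0.044],
  [-0.23, 1, 0, 0.044],
])

```text
t: 4.35
position: [0.5119, 0.0149, 0.2762]
orientation: [0.707, 0.023, -0.023, -0.707]
force: [0.9, 0.4, 0.9]
opening: 0.0853
```

send_rows([
  [-0.03, 0.12, 0, 0],
  [-0.06, 0.25, 0, 0],
  [-0.1, 0.37, 0, 0],
  [-0.12, 0.5, 0, 0],
  [-0.15, 0.55, 0, 0],
  [-0.17, 0.6, 0, 0],
  [-0.17, 0.6, 0, 0],
  [-0.17, 0.6, 0, 0],
])

```text
t: 5.35
position: [0.4867, 0.1032, 0.2762]
orientation: [0.707, 0.023, -0.023, -0.707]
force: [0.1, -1.0, 0.7]
opening: 0.0854
```

```bash
python3 - <<'E'
from h import *
s=readout.get_state();print(s['position'],s['t'],s['joints'].round(2))
c=grab('wrist','w_car');print(proj(c,[.488,.1375,.067]),proj(c,[.488,.1375,.022]))
np.savez('wc.npz',color=c['color'],T=c['T'],fx=c['fx'],fy=c['fy'],cx=c['cx'],cy=c['cy'])
E
```

```text
[0.48668965 0.10321047 0.27624286] 5.35 [ 0.29  0.19 -0.64  1.85  0.12  1.14 -0.32]
(np.float64(260.76197447449715), np.float64(131.67836513881247)) (np.float64(260.35061645352204), np.float64(128.03353844865413))
```

View pics/w_car.png

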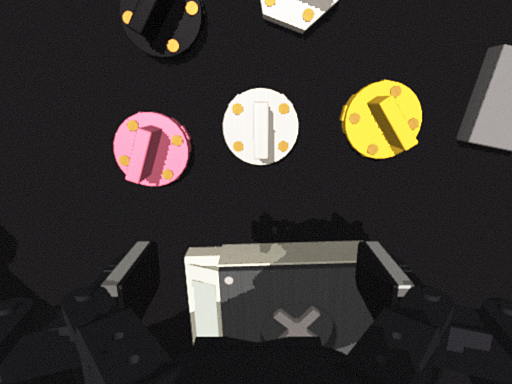

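Wrist view: the white round carrier is at about (261,127) with screws at (238,109), (284,109), (283,146) and (239,147). Its handle is vertical in the image, so it is aligned with the jaws. Pink at (151,149) and yellow at (382,119) both leave enough clearance.

```bash
python3 - <<'E'
from h import *
c=dict(np.load('wc.npz'));im=c['color']
h=cv2.cvtColor(im,cv2.COLOR_RGB2HSV)[60:190,200:320]
w=((h[:,:,2]>150)).astype(np.uint8);cs,_=cv2.findContours(w,cv2.RETR_EXTERNAL,cv2.CHAIN_APPROX_NONE)
k=[q for q in cs if cv2.contourArea(q)>2000][0]+[200,60];(u,v),r=cv2.minEnclosingCircle(k);print(u,v,r,cast(c,u,v,.022))
o=((h[:,:,1]>100)&(h[:,:,2]>120)).astype(np.uint8)
n,l,st,ce=cv2.connectedComponentsWithStats(o);b=[]
for i in range(1,n):
    if 30<st[i,4]<300 : b.append(cast(c,*(ce[i]+[200,60]),.022));print(ce[i]+[200,60],st[i,4],b[-1].round(4))
b=np.array(b)
if len(b)==4:
    m=b.mean(0);print(m);d=(b-m)[:,:2];print(cv2.minAreaRect((b[:,:2]*1000).astype(np.float32)))
s=readout.get_state();print(((m-s['position'])/.15).round(3))
E
```

```text
260.0 125.47856903076172 38.986000061035156 [0.4873898  0.14044407 0.022     ]
[237.06593407 108.46153846] 91 [0.4594 0.1582 0.022 ]
[283.47191011 108.3258427 ] 89 [0.5134 0.1618 0.022 ]
[237.66666667 145.97435897] 78 [0.4622 0.1146 0.022 ]
[282.65853659 145.87804878] 82 [0.5161 0.1181 0.022 ]
[0.48779343 0.13818114 0.022     ]
((487.8078918457031, 138.19207763671875), (54.16646957397461, 43.78822708129883), 3.7648675441741943)
[ 0.007  0.233 -1.695]
```

send_rows([
  [0.007, 0.12, -0.1, 0],
  [0.007, 0.23, -0.25, 0],
  [0.007, 0.23, -0.4, 0],
  [0.007, 0.23, -0.55, 0],
  [0.007, 0.23, -0.7, 0],
  [0.007, 0.23, -0.85, 0],
  [0.007, 0.23, -0.98, 0],
  [0.007, 0.23, -1, 0],
], fingers=0.7)

```text
t: 6.4
position: [0.4872, 0.1378, 0.1253]
orientation: [0.707, 0.022, -0.023, -0.707]
force: [0.2, 0.2, 0.3]
opening: 0.0599
```

send_rows([
  [0, 0, -0.1, 0],
  [0, 0, -0.2, 0],
  [0, 0, -0.3, 0],
  [0, 0, -0.4, 0],
  [0, 0, -0.5, 0],
  [0, 0, -0.58, 0],
  [0, 0, -0.62, 0],
  [0, 0, -0.62, 0],
])

```text
t: 7.4
position: [0.4875, 0.1383, 0.033]
orientation: [0.707, 0.023, -0.023, -0.707]
force: [-0.6, 0.0, -0.5]
opening: 0.0597
```

send_rows([
  [0, 0, 0, 0],
  [0, 0, 0, 0],
  [0, 0, 0, 0],
  [0, 0, 0, 0],
  [0, 0, 0, 0],
  [0, 0, 0, 0],
  [0, 0, 0, 0],
  [0, 0, 0, 0],
], fingers=0, force=40)

```text
t: 8.4
position: [0.4879, 0.1382, 0.0336]
orientation: [0.707, 0.023, -0.023, -0.707]
force: [-0.6, 0.1, 6.7]
opening: 0.0158
```

send_rows([
  [0, 0, 0.05, 0],
  [0, 0, 0.15, 0],
  [0, 0, 0.3, 0],
  [0, 0, 0.45, 0],
  [0, 0, 0.6, 0],
  [0, 0, 0.7, 0],
  [0, 0, 0.8, 0],
  [0, 0, 0.8, 0],
])

```text
t: 9.4
position: [0.488, 0.1383, 0.1541]
orientation: [-0.707, -0.023, 0.022, 0.707]
force: [0.3, 0.0, -3.3]
opening: 0.0156
```

send_rows([
  [0.03, -0.1, 0, -0.01],
  [0.06, -0.22, 0, -0.02],
  [0.1, -0.35, 0, -0.03],
  [0.13, -0.48, 0, -0.04],
  [0.17, -0.61, 0, -0.05],
  [0.2, -0.74, 0, -0.06],
  [0.24, -0.87, 0, -0.07],
  [0.27, -1, 0, -0.08],
])

```text
t: 10.4
position: [0.5285, -0.0131, 0.1532]
orientation: [-0.69, 0.155, -0.155, 0.69]
force: [0.6, -0.2, -3.7]
opening: 0.0151
```

send_rows([
  [0.03, -0.12, 0, -0.01],
  [0.06, -0.24, 0, -0.02],
  [0.09, -0.36, 0, -0.03],
  [0.11, -0.47, 0, -0.034],
  [0.13, -0.56, 0, -0.034],
  [0.15, -0.63, 0, -0.034],
  [0.16, -0.67, 0, -0.034],
  [0.16, -0.67, 0, -0.034],
])

```text
t: 11.4
position: [0.5521, -0.1124, 0.1532]
orientation: [-0.67, 0.226, -0.226, 0.67]
force: [-0.0, -0.7, -2.9]
opening: 0.0157
```

```bash
python3 - <<'E'
from h import *
s=readout.get_state();M=R.from_quat(s['orientation']).as_matrix();print(s['position'],s['t'],np.degrees(np.arctan2(M[1,0],M[0,0])),s['force'],s['joints'].round(2))
c=grab('wrist','w_over');print(proj(c,[.552,-.1125,.07]),proj(c,np.r_[s['position'][:2],.14]))
E
```

```text
[ 0.55211454 -0.11238425  0.153193  ] 11.4 -37.32925887422048 [-0.01290208 -0.66627206 -2.91245587] [ 0.44  0.42 -0.37  1.83  0.19  0.92 -0.66]
(np.float64(257.6450293247145), np.float64(197.0822438481178)) (np.float64(257.9031692860873), np.float64(236.30284835731305))
```

View pics/w_over.png

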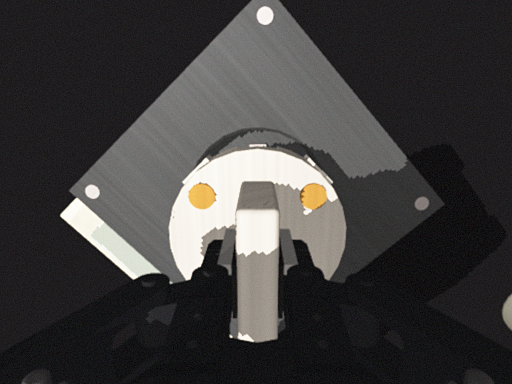

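The wrist view shows the carrier held over the pocket, with screws at (202,196) and (314,196) and the handle vertical in the image. I'll check the carrier's centre and yaw in the hand from those screws.

```bash
python3 - <<'E'
from h import *
s=readout.get_state();c=grab('wrist');h=cv2.cvtColor(c['color'],cv2.COLOR_RGB2HSV)
o=((h[:,:,1]>120)&(h[:,:,2]>100)).astype(np.uint8);o[:160]=0;o[230:]=0
n,l,st,ce=cv2.connectedComponentsWithStats(o);b=[cast(c,*ce[i],.1416) for i in range(1,n) if st[i,4]>250]
print([(ce[i],st[i,4]) for i in range(1,n)]);b=np.array(sorted(b,key=lambda p:c['T'][:3,0]@p))
d=(b[1]-b[0])[:2];a=np.degrees(np.arctan2(d[1],d[0]));print('sep',np.hypot(*d),'yaw x',a,'handle',a+90)
hd=np.array([-d[1],d[0]])/np.hypot(*d);ctr=b.mean(0)[:2]-.0219*hd;print(ctr,ctr-s['position'][:2])
E
```

```text
[(array([201.525     , 195.82692308]), np.int32(520)), (array([312.92523364, 195.74953271]), np.int32(535))]
sep 0.05402245882778908 yaw x -37.29581192625309 handle 52.70418807374691
[ 0.55176211 -0.1117806 ] [-0.00027371  0.00018811]
```

The carrier centre is within 1 mm of the pocket and the handle is at 52.7° against the key's 52.6°. I'll lower it into the mouth of the pocket.

send_rows([
  [0, 0, -0.05, 0],
  [0, 0, -0.12, 0],
  [0, 0, -0.19, 0],
  [0, 0, -0.26, 0],
  [0, 0, -0.31, 0],
  [0, 0, -0.34, 0],
  [0, 0, -0.36, 0],
  [0, 0, -0.36, 0],
])

```text
t: 12.5
position: [0.5521, -0.1123, 0.0993]
orientation: [0.67, -0.226, 0.226, -0.67]
force: [-0.0, 0.5, -2.5]
opening: 0.0154
```

send_rows([
  [0, 0, -0.01, 0],
  [0, 0, -0.02, 0],
  [0, 0, -0.03, 0],
  [0, 0, -0.04, 0],
  [0, 0, -0.05, 0],
  [0, 0, -0.055, 0],
  [0, 0, -0.06, 0],
  [0, 0, -0.06, 0],
])

```text
t: 13.5
position: [0.5521, -0.1122, 0.0902]
orientation: [-0.67, 0.226, -0.226, 0.67]
force: [0.2, -0.3, -3.1]
opening: 0.0153
```

send_rows([
  [0, 0, -0.003, 0],
  [0, 0, -0.006, 0],
  [0, 0, -0.009, 0],
  [0, 0, -0.012, 0],
  [0, 0, -0.015, 0],
  [0, 0, -0.018, 0],
  [0, 0, -0.02, 0],
  [0, 0, -0.02, 0],
], force=20)

```text
t: 14.5
position: [0.5521, -0.1123, 0.0872]
orientation: [0.67, -0.226, 0.226, -0.67]
force: [0.0, -0.7, -3.4]
opening: 0.0151
```

There is no contact force 3 mm below the height where it would ride on the key, so the slot is passing over the key. I'll keep lowering it.

send_rows([
  [0, 0, -0.005, 0],
  [0, 0, -0.01, 0],
  [0, 0, -0.015, 0],
  [0, 0, -0.02, 0],
  [0, 0, -0.024, 0],
  [0, 0, -0.028, 0],
  [0, 0, -0.028, 0],
  [0, 0, -0.028, 0],
])

```text
t: 15.5
position: [0.5521, -0.1122, 0.0831]
orientation: [0.67, -0.226, 0.226, -0.67]
force: [0.0, 0.6, -3.8]
opening: 0.0157
```

send_rows([
  [0, 0, -0.002, 0],
  [0, 0, -0.004, 0],
  [0, 0, -0.006, 0],
  [0, 0, -0.008, 0],
  [0, 0, -0.01, 0],
  [0, 0, -0.01, 0],
  [0, 0, -0.01, 0],
  [0, 0, -0.01, 0],
])

```text
t: 16.5
position: [0.5521, -0.1123, 0.0817]
orientation: [0.67, -0.226, 0.226, -0.67]
force: [-1.0, 0.3, 0.9]
opening: 0.0155
```

It made contact at TCP 0.0817, against 0.0816 expected for fully home. I'll release and rise.

send_rows([
  [0, 0, 0, 0],
  [0, 0, 0, 0],
  [0, 0, 0, 0],
  [0, 0, 0, 0],
  [0, 0, 0, 0],
  [0, 0, 0, 0],
  [0, 0, 0, 0],
  [0, 0, 0, 0],
], fingers=0.7)

```text
t: 17.5
position: [0.5521, -0.1122, 0.0816]
orientation: [0.67, -0.226, 0.226, -0.67]
force: [0.0, 1.1, -0.5]
opening: 0.0599
```

send_rows([
  [0, 0, 0.05, 0],
  [0, 0, 0.15, 0],
  [0, 0, 0.3, 0],
  [0, 0, 0.45, 0],
  [0, 0, 0.6, 0],
  [0, 0, 0.8, 0],
  [0, 0, 0.9, 0],
  [0, 0, 0.9, 0],
])

```text
t: 18.5
position: [0.5524, -0.1124, 0.2175]
orientation: [0.67, -0.226, 0.227, -0.67]
force: [-0.1, -0.6, -0.0]
opening: 0.0595
```

send_rows([
  [-0.1, -0.1, 0, 0],
  [-0.2, -0.2, 0, 0],
  [-0.3, -0.3, 0, 0],
  [-0.4, -0.4, 0, 0],
  [-0.5, -0.5, 0, 0],
  [-0.5, -0.5, 0, 0],
  [-0.5, -0.5, 0, 0],
  [-0.5, -0.5, 0, 0],
])

```text
t: 19.5
position: [0.4774, -0.1866, 0.2162]
orientation: [-0.67, 0.226, -0.226, 0.67]
force: [-0.2, 0.3, -0.5]
opening: 0.0596
```

```bash
python3 - <<'E'
from h import *
s=readout.get_state();print(s['position'],s['t'],s['force'])
c=grab('wrist','w_end');h=cv2.cvtColor(c['color'],cv2.COLOR_RGB2HSV)
o=((h[:,:,1]>120)&(h[:,:,2]>100)&(h[:,:,0]<25)).astype(np.uint8)
n,l,st,ce=cv2.connectedComponentsWithStats(o);b=[]
for i in range(1,n):
    if st[i,4]>60:
        p=cast(c,*ce[i],.07);print(ce[i].round(1),st[i,4],p.round(4))
        if np.hypot(*(p[:2]-[.552,-.1125]))<.05:b.append(p)
b=np.array(b);print(len(b),b.mean(0),cv2.minAreaRect((b[:,:2]*1000).astype(np.float32)))
E
```

```text
[ 0.47741864 -0.18660231  0.21623778] 19.5 [-0.21631888  0.34304017 -0.45491585]
[2.2 9.2] 77 [0.3995 0.0428 0.07  ]
[309.5  21.8] 216 [ 0.5867 -0.1111  0.07  ]
[241.6  21.9] 210 [ 0.5437 -0.0785  0.07  ]
[242.3  80. ] 183 [ 0.5171 -0.1134  0.07  ]
[307.2  80.1] 183 [ 0.56  -0.146  0.07 ]
4 [ 0.55188472 -0.11222917  0.07      ] ((551.906005859375, -112.21652221679688), (43.98622131347656, 53.9129638671875), 52.676300048828125)
```

View pics/w_end.png

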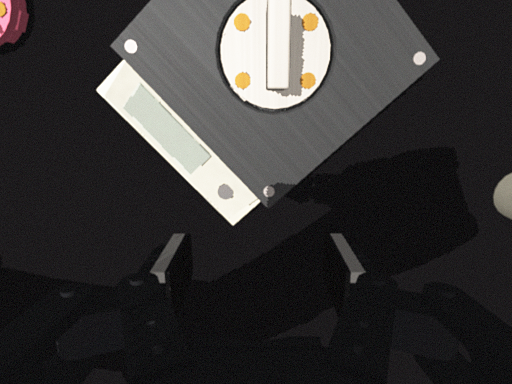

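The last view shows the carrier at (275,50), flush in the pocket with an even gap all round. Its screw spacing comes out at 54 × 44 mm at deck height, which matches. The centre is at (0.5519, -0.1122), under 1 mm off.

```bash
python3 -c "
from h import *
print(ticket.finish_job())"
```

```text
the job is handed in; nothing more can be done
None
```

The round carrier is sitting fully down in the pocket and released, and I handed the job in at about 19.6 s. No verdict was reported.

- **Fit:** I measured the key's angle in the wrist picture (52.6°) and lined the carrier up with it (52.7°). The slot went over the key on the way down, so I never had to turn the carrier in the pocket or search by feel.
- **Height:** It touched down with the tool at 0.0817 m, against 0.0816 m expected for fully home. In the last picture the screw spacing is right for a disc flush with the deck.
- **Position:** The carrier's centre is within 1 mm of the pocket's centre. Its yaw is still 52.7°, which suggests the key was not twisted. I had no direct reading of the spindle.
- **Forces:** The readings after each move stayed below 7 N at the tool, and near zero after release. The gripper is clear of everything.
- **Bystanders:** The planned path kept clear of them, but I did not photograph or measure them again at the end.
- **Disagreement:** One estimate of the pocket centre, from the rim's shadow, was about 3 mm off the deck screws and the key. I trusted the screws and key, which agreed with each other.

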